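Tip the chopping board back in its rack

ROBOT

A 6-joint arm with a two-finger parallel gripper is mounted at the origin on a cart in front of the work surface, level with it; the furniture and walls round the work are solid. World frame = base frame: x ahead of the robot, y to its left, z up, the work surface at z = 0. Lengths are in m, angles in rad, forces in N, time in s.
With the tool pointing down it reaches from about 0.25 to 0.725 m from the base axis. Payload 4 kg.
Tool frame: the origin (TCP) lies between the finger pads; the fingertips stand 25 mm ahead of it and the grasp point (between the pads) lies 6 mm ahead of it; z points along the fingers, y is the line along which they close (so a half turn about z gives the same grasp; the last joint's range is limited). The gripper opens to 85 mm and grips with 20 to 120 N. Pads are 22 mm wide; open, the fingers measure 114 mm over their backs; the gripper's body (76 mm by 85 mm) begins 54 mm behind the grasp point. The pads swing forward as they close: fully open they stand 13 mm farther back than shut.
Start: joints at [-1.217, 0.241, 0.005, 1.335, 0, 1.571], TCP at [0.173, -0.469, 0.256] pointing down, gripper open.
Joint ranges: [-2.72, 2.72], [-1.05, 1.87], [-1.09, 1.28], [-1.99, 2.15], [-1.42, 1.44], [-3.14, 3.14]. Speed limits (rad/s): [2.79, 2.79, 3.14, 3.14, 3.14, 3.14].

INTERFACE

Orientations are given as a unit quaternion [x, y, z, w].
In Python, from workcell import bot gives the robot as it stands. The module is installed in compiled form; this text tells all that it offers.
- The arm moves only by the shell command python3 -m pendant 'ROWS'. ROWS is JSON, one flat list of numbers, 7 for each row, row after row: the shift along the tool's x, y, z normalised to -1 to 1, where 1 is 0.5 m, then the turn, a rotation vector about the tool's x, y, z normalised to -1 to 1, where 1 is 180 degrees, then the opening, from 0 (shut) to 1 (fully open). In form: [tx, ty, tz, ax, ay, az, fingers, tx, ty, tz, ax, ay, az, fingers, ...]. A call has exactly 10 rows; each row is the pose to reach, as a shift and turn from the pose commanded when the call began, along the tool's axes at that moment, turning the shorter way round; what a row does not reach only later rows make up. A row lasts 1/12 s, in which the tool goes at most 41.7 mm and 7.16 degrees, less where a joint would pass 70% of its speed; a pose out of reach is approached as far as the arm can. A call with a number of a shift or a turn outside -1 to 1 is refused whole. A call with a gripper value outside its range is refused whole. The fingers move at their own pace and stop on an object; the grip force is fixed at half the most. Time passes only in rows, so rows that repeat a pose let the fingers close, or fill a call up. It gives the time, the measured TCP pose, the force, the opening and the grip force at its end, in the units of the state.
- bot.get_obs(): the state, without advancing time (a new reading comes with each control period).
- bot.camera(name): name is "side" or "top" or "wrist"; returns a dict with "pixels" (384x512x3 uint8, red, green, blue), "mtx" (3x3 intrinsics, pixels), "cam_to_world" (4x4, takes a point from camera to world coordinates); the wrist camera has in their place "hand_eye" (4x4, takes a point from camera to tool coordinates, whose origin is the TCP and whose axes are the flange's). Camera axes: x right, y up, looking along -z (the intrinsics and any distortion apply to the point x, -y, -z); pixel columns grow to the right and rows downward; lengths in m; the calibration is good to about 2 mm. The wrist camera is an equidistant fisheye: a pixel r from the principal point sees the ray r / f radians off the axis. A picture is of the moment at which its call begins: read the wrist's pose just before it. There is no depth.
- bot.job_done(): hands the job in; it is judged then, once.
The state is a dict: "clock": time; "joint_pos": joint angles; "joint_vel": joint speeds; "tau": joint torques, N m; "eef_pos": TCP position; "tool_rot": TCP orientation; "ft_force": force on the tool from outside, world axes, zero at the start; "ft_torque": the same for the moment, N m; "grip_width": finger opening in m; "grasp_force": force on a finger pad.
Only numpy, scipy, OpenCV 4.12 (cv2) and the standard library are available. Lean on these libraries where they do the work, as an engineer would, in place of code of your own. Each camera call takes 0.05 s, during which the arm holds its last target. There are 200 camera calls.

TASK

The chopping board has flopped forward in its rack, towards you, and sticks out at the rack's open right end. Without gripping or lifting it, first push it over with your fingertips so that it leans back on the taller rear rail, then push it along the rack by its right end until its left end is against the end stop. Leave it leaning back there and do not disturb the jars, mug, shaker and tin around it.

Things in the scene. Friction and masses are not known exactly. Their poses are not given: they have to be found in the camera images.
- rack: Low wooden board rack, fixed. Origin on the worktop under its middle; x from its front (robot) side to its back, y along it to its left end, z up. Base 150 (x) x 370 (y) mm, top at 16 mm; two kerbs 16 mm high leave a 30 mm channel along y at x = 0 where the board stands. Its right end is open (base ends at y = -180 mm).
- front_rail (a point): Middle of the front steel rail, 10 mm thick along y, 136 mm above the worktop, at rack x = -48 mm; it runs from rack y = -130 to +150 mm with a post at each end.
- rear_rail (a point): Middle of the taller rear steel rail, 10 mm thick along y, 176 mm above the worktop, at rack x = +54 mm; same length, posts at its ends.
- rack_stop (a point): Point on the inner face of the wooden end stop at the rack's left end (rack y = +175 mm), above the channel, 36 mm above the worktop. The stop is 130 mm wide in x, its top 80 mm above the worktop. Axes as the rack's.
- board_centre (a point): Centre of the wooden chopping board, 230 x 340 x 22 mm, 0.5 to 0.9 kg, loose on its long edge in the channel. x points up the board (230), y to its left end (340), z out of the face towards the robot (22). It starts leaning 0.30 rad forward on the front rail; on the rear rail it leans about 0.26 rad back and stays by its weight. It slides along with a few newtons.
- board_top (a point): Middle of the board's upper long edge (mid-thickness), 115 mm from the centre along the board's x.
- board_left (a point): Middle of the board's left end face, 170 mm from the centre along +y; it starts 45 to 80 mm short of the end stop.
- board_right (a point): Middle of the board's right end face, 170 mm from the centre along -y; it starts beyond the right end of the rack. Room: wall cupboards hang over the back of the worktop (x above about 0.6 m, undersides 0.65 m up), and a tall cupboard stands at the left (y above 0.45 m, x above 0.38 m); keep the arm clear of both.
- honey_jar_mid (a point): Bystander: honey jar with a flat lid, 65 mm across, 100 mm high, behind the rack. Point at its centre.
- spice_jar_mid (a point): Bystander: slim spice jar, 46 mm across, 106 mm high, behind the rack. Point at its centre.
- mug_1_mid (a point): Bystander: mug with a handle, 92 mm across (127 with the handle), 93 mm high, beyond the rack's right end. Point half-way up, at the middle of body and handle together (17 mm from the axis of the cup, towards the handle).
- shaker_mid (a point): Bystander: salt shaker, 44 mm across, 90 mm high, beyond the rack's right end. Point at its centre.
- tomato_tin_mid (a point): Bystander: food tin, 75 mm across, 110 mm high, behind and to the right. Point at its centre.
- chopping_board: The chopping board as a body. Origin: centre of its rear face (the face away from the robot), 11 mm behind point board_centre; axes as there.

How it is judged:
By the outcome, as a careful person would: the job done as asked, in the order asked, and still so for the second after the job is handed in, with the robot touching nothing.
It also fails if it takes over 54 s, if anything falls off the work surface, if the arm or the gripper's body presses on something with over 40 N, if the wrist force passes 120 N, or if a joint passes its speed limit or range.

## Working session

There is one attempt and no reset: what is moved stays moved. The work goes in short steps, Python scripts to look and compute and a shell command to move; the robot and the scene stay as the last step left them, time stands still between calls to the robot, and variables do not carry over. Pictures are saved under pics/ and viewed, at most 10 in all, crops included, and the job is handed in when it is done.

```bash
mkdir -p pics; python3 - <<'E'
from workcell import bot
import cv2,json,numpy as np
o=bot.get_obs();print(o)
for n in("side","top"):
    c=bot.camera(n);cv2.imwrite(f"pics/{n}0.png",cv2.resize(c["pixels"][:,:,::-1],(800,600),interpolation=cv2.INTER_CUBIC));print(n,c["mtx"],c["cam_to_world"])
    np.savez(f"{n}0.npz",**{k:v for k,v in c.items()})
    print(c.keys())
E
```

```text
{'clock': 0.0, 'joint_pos': array([-1.21701073e+00,  2.41389636e-01,  3.74124548e-03,  1.33521022e+00,
        2.22782713e-05,  1.57081237e+00]), 'joint_vel': array([-8.39653188e-05, -1.40972069e-03,  1.53295767e-03, -5.54692685e-04,
        4.27883134e-04,  1.20814162e-03]), 'tau': array([ 1.05229479e-03, -3.72318041e+01,  2.52407509e+01,  1.69137883e-02,
        2.87969206e-04, -1.91603490e-06]), 'eef_pos': array([ 0.17303182, -0.46849105,  0.25543106]), 'tool_rot': array([ 9.84396113e-01,  1.75963714e-01, -1.70494432e-04, -1.01700869e-03]), 'ft_force': array([-0.66685675,  0.08668138,  0.24230604]), 'ft_torque': array([-0.0134285 , -0.0442771 ,  0.04669703]), 'grasp_force': 0.0, 'grip_width': 0.08593443805882382}
side [[476.2550335    0.         263.22277498]
 [  0.         476.2550335  195.7251093 ]
 [  0.           0.           1.        ]] [[-0.81938322  0.42934806 -0.37983072  0.12739097]
 [-0.57308548 -0.62921302  0.52503714  0.63436686]
 [-0.01357075  0.6478821   0.76161974  1.14849637]
 [ 0.          0.          0.          1.        ]]
dict_keys(['pixels', 'mtx', 'cam_to_world'])
top [[368.5478452    0.         256.40203203]
 [  0.         368.5478452  192.49213175]
 [  0.           0.           1.        ]] [[ 5.22312998e-02  9.77410193e-01 -2.04795522e-01  3.66389852e-01]
 [-9.98634864e-01  5.10086410e-02 -1.12484459e-02 -3.36077614e-02]
 [-5.48004484e-04  2.05103469e-01  9.78740143e-01  1.21699768e+00]
 [ 0.00000000e+00  0.00000000e+00  0.00000000e+00  1.00000000e+00]]
dict_keys(['pixels', 'mtx', 'cam_to_world'])
```

View pics/side0.png

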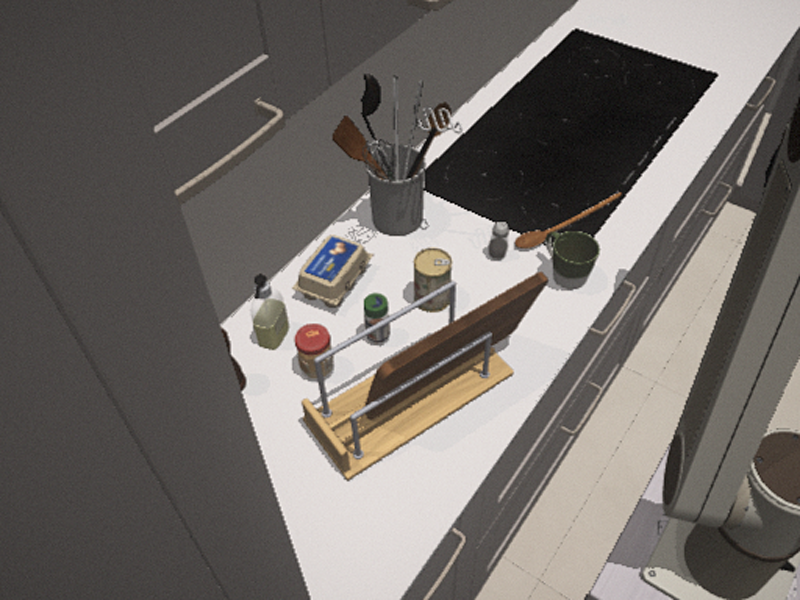

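View pics/top0.png

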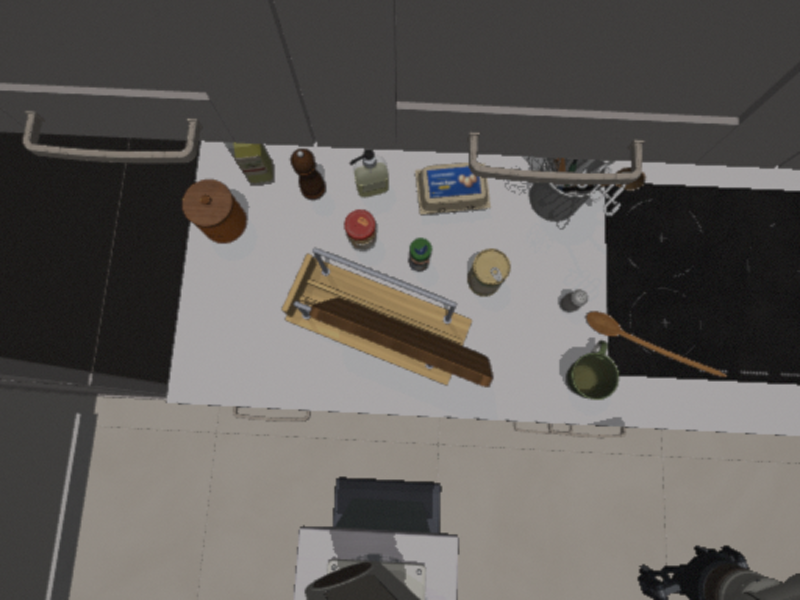

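The side view shows the rear rail from (317,360) to (455,285), the front rail from (355,416) to (490,337), and the board's right top end at about (547,278). In the top view the rear rail runs from (316,251) to (455,304) and the board's right end is at about (492,360). The mug is at (594,377), the shaker at (573,300) and the tin at (490,262).

```bash
cat > h.py <<'E'
import numpy as np
from scipy.spatial.transform import Rotation as R
C={n:np.load(f"{n}0.npz") for n in("side","top")}
def proj(n,P,c=None):
    c=c or C[n];T=np.linalg.inv(c["cam_to_world"]);p=np.atleast_2d(P)@T[:3,:3].T+T[:3,3]
    p=p*[1,-1,-1];q=p@c["mtx"].T;return (q[:,:2]/q[:,2:])*1.5625
def ray(n,px,z,c=None):
    c=c or C[n];u=np.array([*(np.array(px)/1.5625),1]);d=np.linalg.solve(c["mtx"],u)*[1,-1,-1]
    d=c["cam_to_world"][:3,:3]@d;o=c["cam_to_world"][:3,3];return o+d*(z-o[2])/d[2]
def r2w(p,x):
    p=np.atleast_2d(p);cc,s=np.cos(x[2]),np.sin(x[2])
    return np.c_[x[0]+cc*p[:,0]-s*p[:,1],x[1]+s*p[:,0]+cc*p[:,1],p[:,2]]
E
python3 - <<'E'
from h import *
from scipy.optimize import least_squares as ls
D=[("side",(.054,.15,.176),(317,360)),("side",(.054,-.13,.176),(455,285)),("side",(-.048,.15,.136),(355,416)),("side",(-.048,-.13,.136),(490,337)),
("side",(-.075,-.18,.016),(513,371)),("top",(.054,.15,.176),(316,251)),("top",(.054,-.13,.176),(455,304)),("top",(-.075,-.18,.016),(449,381)),("top",(.075,-.18,.016),(471,318))]
f=lambda x:np.concatenate([proj(n,r2w(p,x))[0]-u for n,p,u in D])
s=ls(f,[.5,.05,-.3],loss="soft_l1");print(s.x,f(s.x).reshape(-1,2).round(1).tolist())
x=s.x;np.save("rack.npy",x)
# board right-end top corners: guess rack (x,y,z)
for n,u in(("side",(547,278)),("top",(492,360))):
    w=ray(n,u,.236);c,sn=np.cos(x[2]),np.sin(x[2]);d=w[:2]-x[:2];print(n,w,"rack",c*d[0]+sn*d[1],-sn*d[0]+c*d[1])
for n,u,z in(("mug",(594,377),.093),("shaker",(578,297),.09),("tin",(491,264),.11),("honey",(360,224),.1),("spice",(420,247),.106)):
    w=ray("top",u,z);d=w[:2]-x[:2];print(n,w[:2],"rack",c*d[0]+sn*d[1],-sn*d[0]+c*d[1])
print(r2w([(0,.175,.036),(-.063,-.23,.236),(-.06,-.23,.236)],x))
E
```

```text
[ 0.57267069  0.0192057  -0.32549568] [[0.5, 0.1], [-2.0, -2.3], [-0.9, 0.5], [-0.9, -3.8], [1.9, -1.4], [-0.9, -0.2], [-0.5, 0.6], [-0.8, 4.5], [2.2, 1.1]]
side [ 0.43133739 -0.17108299  0.236     ] rack -0.07306199029706809 -0.22549242546704262
top [ 0.47680887 -0.18317511  0.236     ] rack -0.026111304528167123 -0.22240881514850666
mug [ 0.47023061 -0.40323059] rack 0.03802484567078958 -0.43301328461627253
shaker [ 0.62841266 -0.37486758] rack 0.17883124486980273 -0.35555633184621643
tin [ 0.68207668 -0.1966262 ] rack 0.17267973942208387 -0.1695133935389656
honey [0.75550299 0.07030655] rack 0.1568912568157994 0.10688349459864013
spice [ 0.71118952 -0.05396457] rack 0.1546438083054324 -0.025032932240576823
[[ 0.62863192  0.18501686  0.036     ]
 [ 0.43942962 -0.17857149  0.236     ]
 [ 0.4422721  -0.17953083  0.236     ]]
```

```bash
cat >> h.py <<'E'
X=np.load("rack.npy") if __import__("os").path.exists("rack.npy") else None
def board(y,lean,xb=.0):  # corners in rack frame; lean>0 forward; xb = bottom-mid x
    u=np.array([-np.sin(lean),0,np.cos(lean)]);n=np.array([-np.cos(lean),0,-np.sin(lean)])
    z0=.016+.011*abs(np.sin(lean));o=np.array([xb,y,z0])
    return np.array([o+a*u*.23+b*np.array([0,.17,0])+c*n*.011 for b in(-1,1) for a in(0,1) for c in(-1,1)])
def plan(rackpos,tilt=0.,yaw=None):
    """normalised shift+turn from the present pose to TCP at rackpos, tool x along rack x, tilted about it"""
    from workcell import bot
    o=bot.get_obs();Q=R.from_quat(o["tool_rot"]);w=r2w(rackpos,X)[0]
    G=R.from_euler("z",X[2] if yaw is None else yaw)*R.from_euler("x",np.pi)*R.from_euler("x",tilt)
    print("t",o["clock"],"shift",(Q.inv().apply(w-o["eef_pos"])/.5).round(4),"turn",((Q.inv()*G).as_rotvec()/np.pi).round(4))
    d=o["eef_pos"]-[X[0],X[1],0];c,s=np.cos(X[2]),np.sin(X[2]);print("rack now",c*d[0]+s*d[1],-s*d[0]+c*d[1],d[2],"F",o["ft_force"].round(2),"turn units 7.16deg=.0398")
E
python3 - <<'E'
from h import *
import cv2
E=[(0,1),(0,2),(1,3),(2,3),(4,5),(4,6),(5,7),(6,7),(0,4),(1,5),(2,6),(3,7)]
ims=[]
for n,(a,b,w,h) in(("side",(280,240,300,250)),("top",(260,230,300,250))):
    im=cv2.resize(C[n]["pixels"][:,:,::-1],(800,600),interpolation=cv2.INTER_CUBIC)
    p=proj(n,r2w(board(-.054,.30,.003),X))
    for i,j in E: cv2.line(im,*[tuple(int(round(v)) for v in p[k]) for k in(i,j)],(0,255,255),1)
    for (s,t) in(((.054,.15,.176),(.054,-.13,.176)),((-.048,.15,.136),(-.048,-.13,.136)),((-.075,-.18,.016),(.075,-.18,.016)),((-.065,.175,.08),(.065,.175,.08))):
        q=proj(n,r2w([s,t],X)).round().astype(int);cv2.line(im,tuple(map(int,q[0])),tuple(map(int,q[1])),(0,0,255),1)
    ims.append(cv2.resize(im[b:b+h,a:a+w],(400,333)))
cv2.imwrite("pics/ov.png",cv2.resize(np.hstack(ims),(800,333)))
plan((-.12,-.05,.23))
E
```

```text
t 0.1 shift [ 0.8382 -0.711   0.0524] turn [-6.000e-04  2.000e-04  2.162e-01]
rack now -0.22266893176486408 -0.5899198687299716 0.255507121092076 F [ 1.2  -0.28 -0.12] turn units 7.16deg=.0398
```

View pics/ov.png

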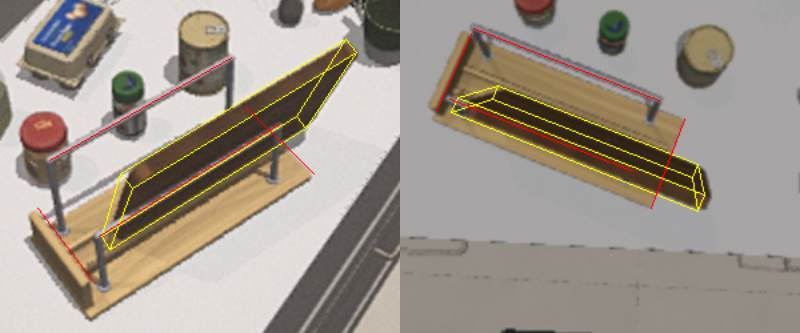

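The overlaid model fits both views, with the board's right end at rack y of about -0.225. I'll approach in front of the board with the fingers shut.

```bash
python3 -m pendant '[0.3,-0.25,0,0,0,0.1,0, 0.3,-0.25,0,0,0,0.1,0, 0.3,-0.25,0,0,0,0.1,0, 0.45,-0.4,0.02,0,0,0.2162,0, 0.45,-0.4,0.02,0,0,0.2162,0, 0.45,-0.4,0.02,0,0,0.2162,0, 0.45,-0.4,0.02,0,0,0.2162,0, 0.45,-0.4,0.02,0,0,0.2162,0, 0.45,-0.4,0.02,0,0,0.2162,0, 0.45,-0.4,0.02,0,0,0.2162,0]'; python3 -c "
from h import *
plan((-.12,-.05,.23))"
```

```text
clock: 0.93
eef_pos: [0.3154, -0.2018, 0.246]
tool_rot: [0.987, -0.159, -0.0, 0.0]
ft_force: [0.0, -1.7, -0.3]
grip_width: 0.0003
grasp_force: 0.0
t 0.9333 shift [ 0.1087 -0.4828  0.0319] turn [0.     0.0002 0.0016]
rack now -0.17310170207456516 -0.2916660879549415 0.24601841866738758 F [ 0.03 -1.72 -0.27] turn units 7.16deg=.0398
```

```bash
python3 -m pendant '[0.01,-0.07,0.005,0,0,0.0016,0, 0.03,-0.14,0.01,0,0,0.0016,0, 0.05,-0.21,0.015,0,0,0.0016,0, 0.07,-0.28,0.02,0,0,0.0016,0, 0.09,-0.35,0.025,0,0,0.0016,0, 0.1,-0.42,0.03,0,0,0.0016,0, 0.108,-0.46,0.032,0,0,0.0016,0, 0.1087,-0.48,0.032,0,0,0.0016,0, 0.1087,-0.483,0.032,0,0,0.0016,0, 0.1087,-0.483,0.032,0,0,0.0016,0]'; python3 -c "
from h import *
plan((0.02,-.05,.23))"
```

```text
clock: 1.77
eef_pos: [0.407, -0.1098, 0.2308]
tool_rot: [0.99, -0.141, 0.002, -0.016]
ft_force: [-0.7, -0.5, 0.9]
grip_width: -0.0004
grasp_force: 0.0
t 1.7667 shift [ 0.2817 -0.2387  0.009 ] turn [-0.0103  0.0006  0.0133]
rack now -0.11575228954652966 -0.17518859932262992 0.23076044543567067 F [-0.7  -0.47  0.9 ] turn units 7.16deg=.0398
```

```bash
python3 -c "
from workcell import bot
o=bot.get_obs();print(o['joint_pos'].round(3),o['joint_vel'].round(3),o['tau'].round(1))
from h import *
plan((-.12,-.05,.23))"; python3 -m pendant '[0,0,0,0,0,0,0, 0,0,0,0,0,0,0, 0,0,0,0,0,0,0, 0,0,0,0,0,0,0, 0,0,0,0,0,0,0, 0,0,0,0,0,0,0, 0,0,0,0,0,0,0, 0,0,0,0,0,0,0, 0,0,0,0,0,0,0, 0,0,0,0,0,0,0]'; python3 -c "
from workcell import bot
o=bot.get_obs();print(o['joint_pos'].round(3),o['joint_vel'].round(3),o['tau'].round(1))
from h import *
plan((-.12,-.05,.23))"
```

```text
[-0.285  0.101 -0.234  1.237  0.032  3.141] [ 0.009  0.026  0.021 -0.003  0.002 -0.001] [ -0.  -29.6  24.6  -0.    0.1  -0. ]
t 1.7667 shift [ 0.0019 -0.2503  0.0096] turn [-0.0103  0.0006  0.0133]
rack now -0.11575228954652966 -0.17518859932262992 0.23076044543567067 F [-0.7  -0.47  0.9 ] turn units 7.16deg=.0398
clock: 2.6
eef_pos: [0.4071, -0.109, 0.2308]
tool_rot: [0.99, -0.141, 0.002, -0.016]
ft_force: [-0.1, -0.4, -0.2]
grip_width: -0.0004
grasp_force: 0.0
[-0.283  0.1   -0.234  1.237  0.033  3.141] [ 0.     0.001  0.001 -0.     0.001 -0.002] [  0.  -29.6  24.6   0.    0.1  -0. ]
t 2.6 shift [ 0.0025 -0.2487  0.0098] turn [-0.0104  0.0005  0.0138]
rack now -0.11585136708663912 -0.17436770974428786 0.23083070957978122 F [-0.13 -0.44 -0.16] turn units 7.16deg=.0398
```

Joint 6 reached its limit because of the yaw I chose. I'll use a yaw 90° away, which puts tool x along rack y and tool y along rack x.

```bash
cat >> h.py <<'E'
def plan2(rackpos,tilt=0.):
    "tool x along rack y, tool y along rack x; tilt brings tool z towards rack +y"
    from workcell import bot
    o=bot.get_obs();Q=R.from_quat(o["tool_rot"]);w=r2w(rackpos,X)[0]
    G=R.from_euler("z",X[2]+np.pi/2)*R.from_euler("x",np.pi)*R.from_euler("y",tilt)
    print("t",o["clock"],"shift",(Q.inv().apply(w-o["eef_pos"])/.5).round(4),"turn",((Q.inv()*G).as_rotvec()/np.pi).round(4),"j",o["joint_pos"].round(2))
    d=o["eef_pos"]-[X[0],X[1],0];c,s=np.cos(X[2]),np.sin(X[2]);print("rack now",c*d[0]+s*d[1],-s*d[0]+c*d[1],d[2],"F",o["ft_force"].round(2))
E
python3 -m pendant '[0,-0.02,0,0,0,-0.04,0, 0,-0.04,0,0,0,-0.08,0, 0,-0.06,0,0,0,-0.12,0, 0,-0.08,0,0,0,-0.16,0, 0,-0.1,0,0,0,-0.2,0, 0,-0.12,0,0,0,-0.24,0, 0,-0.14,0,0,0,-0.28,0, 0,-0.16,0,0,0,-0.32,0, 0,-0.18,0,0,0,-0.36,0, 0,-0.2,0,0,0,-0.38,0]'; python3 -c "
from h import *
plan2((-.12,-.05,.23))"
```

```text
clock: 3.43
eef_pos: [0.4351, -0.0125, 0.2341]
tool_rot: [0.897, 0.443, 0.011, -0.012]
ft_force: [-0.2, 0.3, 0.2]
grip_width: 0.0003
grasp_force: 0.0
t 3.4333 shift [ 0.0454 -0.015   0.0098] turn [-0.0024 -0.0102 -0.1045] j [-0.05  0.12 -0.2   1.24  0.03  2.18]
rack now -0.1202318799703398 -0.07404398898968835 0.23410272325035217 F [-0.18  0.27  0.16]
```

```bash
python3 -m pendant '[0.01,-0.004,0.003,0,-0.003,-0.03,0, 0.02,-0.008,0.006,-0.001,-0.006,-0.06,0, 0.03,-0.012,0.01,-0.002,-0.01,-0.09,0, 0.045,-0.015,0.01,-0.002,-0.01,-0.1045,0, 0.045,-0.015,0.01,-0.002,-0.01,-0.1045,0, 0.045,-0.015,0.01,-0.002,-0.01,-0.1045,0, 0.045,-0.015,0.01,-0.002,-0.01,-0.1045,0, 0.045,-0.015,0.01,-0.002,-0.01,-0.1045,0, 0.045,-0.015,0.01,-0.002,-0.01,-0.1045,0, 0.045,-0.015,0.01,-0.002,-0.01,-0.1045,0]'; python3 -c "
from h import *
plan2((0.015,-.05,.23))"
```

```text
clock: 4.27
eef_pos: [0.4428, 0.0092, 0.2299]
tool_rot: [0.814, 0.581, -0.0, -0.001]
ft_force: [-0.1, 0.2, 0.3]
grip_width: 0.0
grasp_force: 0.0
t 4.2667 shift [ 0.0037  0.2697 -0.0004] turn [-0.0004 -0.0002 -0.002 ] j [ 0.02  0.14 -0.19  1.24  0.    1.92]
rack now -0.1198661284216264 -0.050996324700016846 0.22994912339488527 F [-0.08  0.24  0.31]
```

```bash
python3 -m pendant '[0,0.03,0,0,0,0,0, 0,0.05,0,0,0,0,0, 0,0.07,0,0,0,0,0, 0,0.09,0,0,0,0,0, 0,0.105,0,0,0,0,0, 0,0.12,0,0,0,0,0, 0,0.135,0,0,0,0,0, 0,0.15,0,0,0,0,0, 0,0.165,0,0,0,0,0, 0,0.18,0,0,0,0,0]'; python3 -c "
from h import *
plan2((0.01,-.05,.23))"
```

```text
clock: 5.1
eef_pos: [0.5304, -0.0204, 0.2327]
tool_rot: [0.814, 0.581, 0.002, 0.002]
ft_force: [-1.1, -1.8, 12.0]
grip_width: 0.0001
grasp_force: 5.2
t 5.1 shift [0.0026 0.0747 0.0058] turn [ 0.0016 -0.0005 -0.0018] j [-0.04  0.31  0.03  1.29  0.    1.86]
rack now -0.027373739026614507 -0.051067917577577275 0.23270277160614583 F [-1.09 -1.8  12.03]
```

```bash
cat > snap.py <<'E'
import sys,cv2,numpy as np
from workcell import bot
a=[]
for n,(x,y,w,h) in(("side",(280,200,300,250)),("top",(260,200,300,250))):
    c=bot.camera(n);im=cv2.resize(c["pixels"][:,:,::-1],(800,600),interpolation=cv2.INTER_CUBIC)
    a.append(cv2.resize(im[y:y+h,x:x+w],(400,333),interpolation=cv2.INTER_CUBIC))
cv2.imwrite(f"pics/{sys.argv[1]}.png",np.hstack(a))
E
python3 snap.py a1
```

```text
(no output)
```

View pics/a1.png

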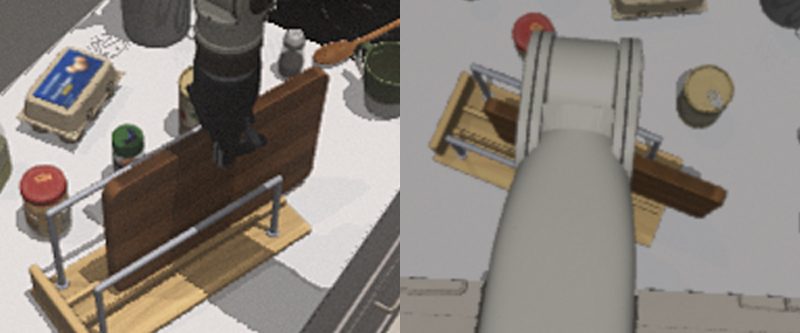

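The board is now roughly upright. The 12 N upward force looks like the flared knuckles resting on its top edge, so I'll raise the tool a little and carry on.

```bash
python3 -m pendant '[0,0,-0.01,0,0,0,0, 0,0,-0.02,0,0,0,0, 0,0.003,-0.025,0,0,0,0, 0,0.01,-0.025,0,0,0,0, 0,0.018,-0.025,0,0,0,0, 0,0.026,-0.025,0,0,0,0, 0,0.034,-0.025,0,0,0,0, 0,0.042,-0.025,0,0,0,0, 0,0.048,-0.025,0,0,0,0, 0,0.048,-0.025,0,0,0,0]'; python3 -c "
from h import *
plan2((0.012,-.05,.24))"
```

```text
clock: 6.03
eef_pos: [0.5513, -0.0278, 0.2419]
tool_rot: [0.814, 0.581, -0.0, -0.001]
ft_force: [-0.3, -0.5, -0.4]
grip_width: -0.0002
grasp_force: 0.0
t 6.0333 shift [0.0028 0.0344 0.0038] turn [-0.0004 -0.0002 -0.0018] j [-0.05  0.35  0.12  1.34  0.    1.85]
rack now -0.005188154096897201 -0.05132295084509793 0.24193559552404803 F [-0.33 -0.55 -0.43]
```

```bash
python3 -m pendant '[0,0.006,0,0,0,0,0, 0,0.012,0,0,0,0,0, 0,0.018,0,0,0,0,0, 0,0.024,0,0,0,0,0, 0,0.024,0,0,0,0,0, 0,0,0,0,0,0,0, 0,-0.05,0,0,0,0,0, 0,-0.1,0,0,0,0,0, 0,-0.16,-0.02,0,0,0,0, 0,-0.2,-0.04,0,0,0,0]'; python3 snap.py a2;  python3 -c "
from h import *
plan2((0.015,-.31,.20),.75)"
```

```text
clock: 6.87
eef_pos: [0.4534, 0.0054, 0.2619]
tool_rot: [0.814, 0.581, -0.001, -0.002]
ft_force: [-1.3, -0.1, 0.0]
grip_width: 0.0003
grasp_force: 0.0
t 6.9667 shift [-0.5179  0.2476  0.1279] turn [ 0.0006  0.2382 -0.0012] j [ 0.01  0.15 -0.09  1.33  0.    1.91]
rack now -0.10780784014855359 -0.050678085129402375 0.26430496912190654 F [0.91 0.14 0.5 ]
```

View pics/a2.png

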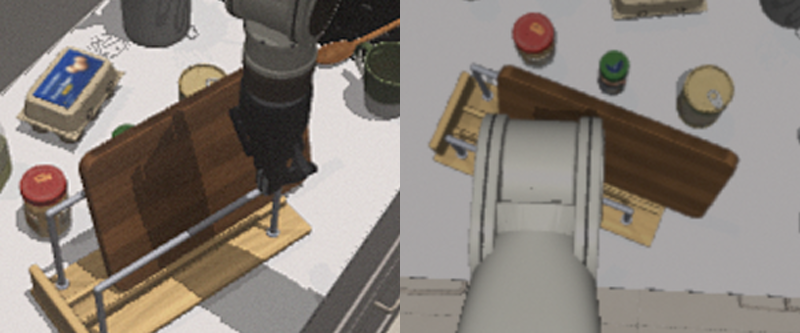

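The board leans back on the rear rail, with its top at about (510,70)–(735,155) in the top crop. Next I'll go round to its right end and tilt the tool so the fingertips lead.

```bash
python3 -m pendant '[-0.07,0,0,0,0,0,0, -0.14,0,0,0,0,0,0, -0.21,0,0,0,0.03,0,0, -0.28,0,0,0,0.06,0,0, -0.35,0,0,0,0.09,0,0, -0.42,0,0,0,0.12,0,0, -0.49,0,0,0,0.15,0,0, -0.52,0.04,0,0,0.18,0,0, -0.52,0.09,0,0,0.21,0,0, -0.52,0.15,0,0,0.238,0,0]'; python3 -c "
from h import *
plan2((0.018,-.31,.20),.75)"
```

```text
clock: 7.8
eef_pos: [0.4425, -0.2688, 0.262]
tool_rot: [0.759, 0.538, 0.299, -0.212]
ft_force: [0.3, 0.4, 0.3]
grip_width: 0.0
grasp_force: 0.0
t 7.8 shift [-0.0772  0.0984  0.0975] turn [ 0.0024 -0.0005 -0.0026] j [-0.87  0.54  0.25  1.72  0.63  0.89]
rack now -0.031262726693061474 -0.31454026467916885 0.2619547503344062 F [0.3  0.38 0.25]
```

```bash
python3 -m pendant '[-0.02,0.04,0.02,0,0,0,0, -0.05,0.08,0.06,0,0,0,0, -0.08,0.098,0.1,0,0,0,0, -0.11,0.098,0.14,0,0,0,0, -0.13,0.098,0.175,0,0,0,0, -0.15,0.098,0.2,0,0,0,0, -0.158,0.098,0.2135,0,0,0,0, -0.158,0.098,0.2135,0,0,0,0, -0.158,0.098,0.2135,0,0,0,0, -0.158,0.098,0.2135,0,0,0,0]'; python3 snap.py a3; python3 -c "
from h import *
plan2((0.018,-.192,.13),.75)"
```

```text
clock: 8.63
eef_pos: [0.4942, -0.268, 0.1311]
tool_rot: [0.758, 0.541, 0.297, -0.212]
ft_force: [0.3, 0.3, 0.3]
grip_width: -0.0002
grasp_force: 0.0
t 8.7333 shift [ 1.526e-01 -1.000e-04  1.451e-01] turn [ 0.0015  0.0009 -0.001 ] j [-0.8   0.7   0.18  1.44  0.65  0.96]
rack now 0.017459502448744293 -0.29725479200086125 0.13136023396431365 F [0.03 0.21 0.47]
```

View pics/a3.png

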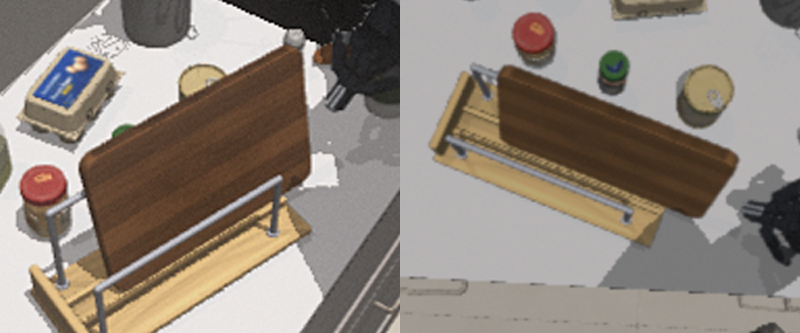

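```bash
python3 - <<'E'
from h import *
def cr(n,P):
    o={"side":(280,200),"top":(260,200)}[n];return ((proj(n,r2w(P,X))-o)*1.333).round().tolist()
tip=(.0175,-.297+.025*np.sin(.75),.131-.025*np.cos(.75))
for n in("side","top"):
    print(n,"tip",tip,cr(n,[tip]))
    for xb in(-.006,0,.006): print(xb,cr(n,board(-.054,-.26,xb)[:4]))
E
```

```text
side tip (0.0175, np.float64(-0.27995903099941666), np.float64(0.11270777827815448)) [[329.0, 108.0]]
-0.006 [[299.0, 175.0], [309.0, 182.0], [284.0, 42.0], [294.0, 48.0]]
0 [[297.0, 173.0], [307.0, 180.0], [281.0, 40.0], [291.0, 45.0]]
0.006 [[294.0, 170.0], [304.0, 177.0], [278.0, 37.0], [288.0, 43.0]]
top tip (0.0175, np.float64(-0.27995903099941666), np.float64(0.11270777827815448)) [[344.0, 209.0]]
-0.006 [[295.0, 210.0], [291.0, 222.0], [334.0, 149.0], [329.0, 163.0]]
0 [[296.0, 207.0], [292.0, 219.0], [336.0, 145.0], [331.0, 159.0]]
0.006 [[298.0, 203.0], [294.0, 215.0], [337.0, 141.0], [333.0, 155.0]]
```

Tip and board projections agree with the image, so the fingers are lined up with the end face. I'll push along +y.

```bash
python3 -m pendant '[0.015,0.01,0.014,0,0,0,0, 0.03,0.01,0.028,0,0,0,0, 0.045,0.01,0.042,0,0,0,0, 0.057,0.01,0.053,0,0,0,0, 0.069,0.01,0.064,0,0,0,0, 0.081,0.01,0.075,0,0,0,0, 0.093,0.01,0.086,0,0,0,0, 0.105,0.01,0.098,0,0,0,0, 0.117,0.01,0.109,0,0,0,0, 0.12,0.01,0.112,0,0,0,0]'; python3 -c "
from h import *
plan2((0.022,-.187,.13),.75)"
```

```text
clock: 9.57
eef_pos: [0.5253, -0.1897, 0.13]
tool_rot: [0.757, 0.541, 0.297, -0.213]
ft_force: [-1.4, -2.0, 2.0]
grip_width: -0.0002
grasp_force: 1.5
t 9.5667 shift [ 0.0382 -0.      0.0356] turn [ 0.0006  0.0003 -0.0012] j [-0.67  0.63  0.05  1.29  0.7   1.12]
rack now 0.021898582025930938 -0.21309242024427275 0.13003575758262886 F [-1.39 -2.03  1.99]
```

Contact is made and the board is sliding at about 3 N. I'll continue slowly to the stop.

```bash
python3 -m pendant '[0.005,0,0.0047,0,0,0,0, 0.01,0,0.0093,0,0,0,0, 0.015,0,0.014,0,0,0,0, 0.019,0,0.0177,0,0,0,0, 0.023,0,0.0214,0,0,0,0, 0.026,0,0.0242,0,0,0,0, 0.029,0,0.027,0,0,0,0, 0.032,0,0.0298,0,0,0,0, 0.0335,0,0.0312,0,0,0,0, 0.0335,0,0.0312,0,0,0,0]'; python3 -c "
from h import *
plan2((0.022,-.182,.13),.75)"; python3 snap.py a4
```

```text
clock: 10.4
eef_pos: [0.5325, -0.1692, 0.1298]
tool_rot: [0.758, 0.541, 0.297, -0.213]
ft_force: [-0.3, -0.0, 0.5]
grip_width: 0.0004
grasp_force: 0.6
t 10.4 shift [ 0.014  -0.0005  0.0124] turn [ 0.0008  0.0004 -0.0014] j [-0.64  0.62  0.02  1.25  0.71  1.16]
rack now 0.022184813610060583 -0.19135406965932547 0.12977718949389525 F [-0.27 -0.04  0.47]
```

View pics/a4.png

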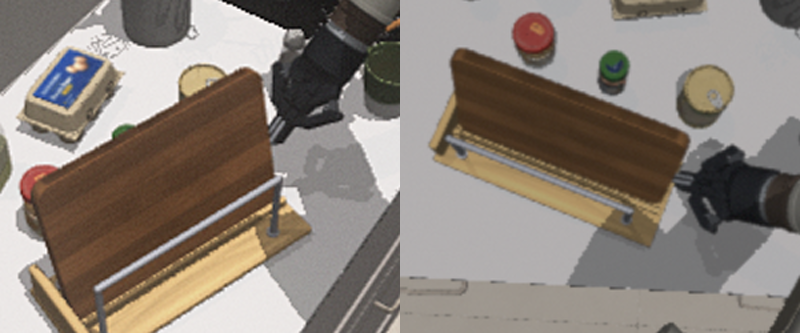

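The board's left end is almost at the stop. I'll creep on until the force rises.

```bash
python3 -m pendant '[0.0015,0,0.0014,0,0,0,0, 0.003,0,0.0028,0,0,0,0, 0.0045,0,0.0042,0,0,0,0, 0.006,0,0.0056,0,0,0,0, 0.0075,0,0.007,0,0,0,0, 0.009,0,0.0084,0,0,0,0, 0.009,0,0.0084,0,0,0,0, 0.009,0,0.0084,0,0,0,0, 0.009,0,0.0084,0,0,0,0, 0.009,0,0.0084,0,0,0,0]'; python3 -c "
from h import *
plan2((0.022,-.182,.13),.75)"
```

```text
clock: 11.33
eef_pos: [0.5342, -0.1644, 0.1297]
tool_rot: [0.758, 0.541, 0.297, -0.212]
ft_force: [-3.6, -5.0, 2.2]
grip_width: 0.0002
grasp_force: 2.8
t 11.3333 shift [ 0.0067 -0.0005  0.0054] turn [ 0.0009  0.001  -0.0016] j [-0.63  0.61  0.01  1.24  0.71  1.18]
rack now 0.02222686723083038 -0.1862822898429229 0.12972768401133553 F [-3.63 -5.02  2.25]
```

```bash
python3 -m pendant '[0.001,0,0.001,0,0,0,0, 0.002,0,0.002,0,0,0,0, 0.003,0,0.003,0,0,0,0, 0.004,0,0.004,0,0,0,0, 0.005,0,0.005,0,0,0,0, 0.006,0,0.006,0,0,0,0, 0.006,0,0.006,0,0,0,0, 0.006,0,0.006,0,0,0,0, 0.006,0,0.006,0,0,0,0, 0.006,0,0.006,0,0,0,0]'; python3 -c "
from h import *
plan2((0.022,-.182,.13),.75)"
```

```text
clock: 12.17
eef_pos: [0.5344, -0.1641, 0.1297]
tool_rot: [0.76, 0.54, 0.295, -0.21]
ft_force: [-12.6, -17.3, 7.0]
grip_width: -0.0001
grasp_force: 10.4
t 12.1667 shift [ 0.0061 -0.0008  0.0049] turn [ 0.0016  0.0031 -0.0021] j [-0.63  0.61  0.01  1.23  0.7   1.18]
rack now 0.02234613556827624 -0.18591381627233713 0.1297371521330438 F [-12.64 -17.29   7.02]
```

It's firmly against the stop: 22 N and no further movement. Backing off now.

```bash
python3 -m pendant '[-0.005,0,-0.005,0,0,0,0, -0.01,0,-0.01,0,0,0,0, -0.02,0,-0.02,0,0,0,0, -0.04,0,-0.037,0,0,0,0, -0.06,0,-0.056,0,0,0,0, -0.08,0,-0.075,0,0,0,0, -0.1,0,-0.093,0,0,0,0, -0.09,0,-0.13,0,0,0,0, -0.08,0,-0.17,0,0,0,0, -0.07,0,-0.2,0,0,0,0]'; python3 -m pendant '[0,0,0,0,0,0,0, 0,0,0,0,0,0,0, 0,0,0,0,0,0,0, 0,0,0,0,0,0,0, 0,0,0,0,0,0,0, 0,0,0,0,0,0,0, 0,0,0,0,0,0,0, 0,0,0,0,0,0,0, 0,0,0,0,0,0,0, 0,0,0,0,0,0,0]';python3 snap.py a5
python3 - <<'E'
from workcell import bot
import cv2
cv2.imwrite("pics/a6.png",cv2.resize(bot.camera("top")["pixels"][:,:,::-1],(800,600)))
E
```

```text
clock: 13.0
eef_pos: [0.5055, -0.2488, 0.1797]
tool_rot: [0.758, 0.54, 0.298, -0.213]
ft_force: [0.5, 0.4, -0.9]
grip_width: 0.0001
grasp_force: 0.0
clock: 13.83
eef_pos: [0.5055, -0.2484, 0.1791]
tool_rot: [0.758, 0.541, 0.297, -0.213]
ft_force: [0.8, 0.3, -0.5]
grip_width: -0.0
grasp_force: 0.0
```

View pics/a5.png

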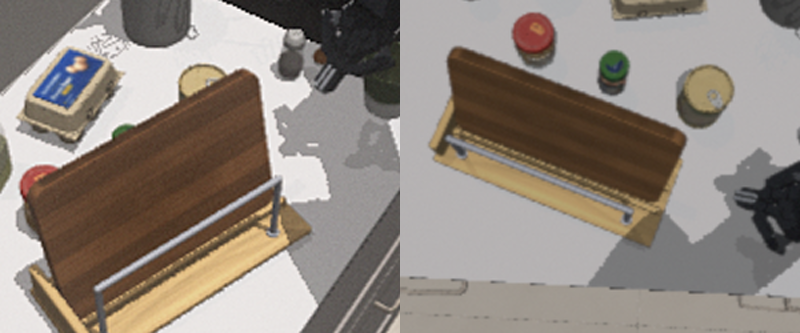

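View pics/a6.png

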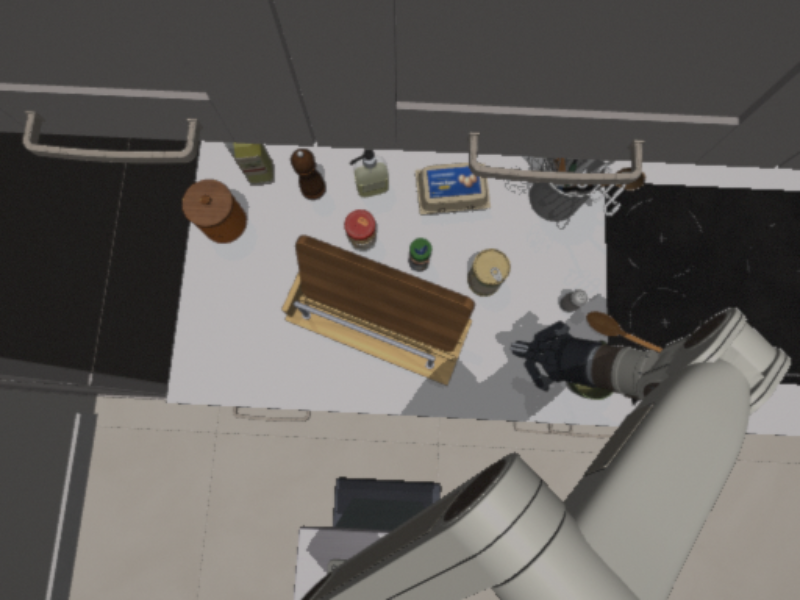

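The board leans back with its left end at the stop. The jars, tin and shaker sit where they were; the mug is mostly hidden under the wrist, but the tool reads no load.

```bash
python3 -c "
from workcell import bot
print(bot.job_done())"
```

```text
the job is handed in; nothing more can be done
None
```

I pushed the board over onto the rear rail, slid it along until it stalled against the end stop, and handed the job in at about 14 s; the jars, tin and shaker look unmoved, but the arm mostly hid the mug in the last picture, so I couldn't fully check it.

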